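# Refit a keyed ink roller to its truck

### The arm

A 6-joint arm with a two-finger parallel gripper is mounted at the origin on the work surface. World frame = base frame: x ahead of the robot, y to its left, z up, the work surface at z = 0. Lengths are in m, angles in degrees, forces in N, time in s.
With the tool pointing down it reaches from about 0.35 to 0.975 m from the base axis. Payload 17.4 kg.
Tool frame: the origin (TCP) lies where the fingers leave the gripper's body, on its centre line; the fingertips stand 73 mm ahead of it and the grasp point (between the pads) lies 54 mm ahead of it; z points along the fingers, y is the line along which they close (so a half turn about z gives the same grasp; the last joint's range is limited). The gripper opens to 85 mm and grips with 20 to 120 N. Pads are 22 mm wide; open, the fingers measure 114 mm over their backs; the gripper's body (76 mm by 85 mm) begins 54 mm behind the grasp point. The pads swing forward as they close: fully open they stand 13 mm farther back than shut.
Start: joints at [-2.166, 6.646, 82.598, -0, 90.757, -2.166], TCP at [0.675, -0, 0.304] pointing down, gripper open.
Joint ranges: [-162.19, 162.19], [-47.58, 125.68], [4.15, 143.07], [-65.23, 245.23], [0.69, 171.88], [-170.13, 170.13]. Speed limits (degrees/s): [108.29, 108.29, 127.2, 180, 180, 180].

### API

Orientations are given as [roll, pitch, yaw] about the fixed x, y, z axes, in that order (R = Rz(yaw) Ry(pitch) Rx(roll)).
In Python, from bench import ctrl gives the robot as it stands.
- The arm moves only by the tool carry_out, never from a script. Its argument "commands" is text: rows parted by semicolons, each of 7 numbers parted by spaces: the finger opening in cm, from 0 to 8.54, then the shift along the tool's x, y, z in cm, then the turn, a rotation vector about the tool's x, y, z in rad. In form: grip tx ty tz wx wy wz; .... A call has 1 to 20 rows; each row shifts and turns the commanded pose from where the row before left it, along the tool's axes as they then stand; what a row does not reach is not made up. A row lasts 1/12 s, in which the tool goes at most 41.7 mm and 7.16 degrees, less where a joint would pass 70% of its speed; a pose out of reach is approached as far as the arm can. A call with a gripper value outside its range is refused whole. The fingers move at their own pace and stop on an object; "squeeze" is the grip in N (left out, the last holds). Time passes only in rows, so rows that do not move let the fingers close. It gives the time, the measured TCP pose, the force, the opening and the grip force at its end, in the units of the state.
- ctrl.sense(): the state, without advancing time (a new reading comes with each control period).
- ctrl.camera(name): name is "scene" or "side" or "wrist"; returns the picture (400x640x3 uint8, red, green, blue); there is no depth.
- ctrl.get_calibration(name): a dict with "camera_matrix" (3x3 intrinsics, pixels), "k1" (the pictures are not rectified: a ray, as slopes to the right and down, at radius r is drawn at 1 + k1 r^2 times it, then the intrinsics apply), "R" (3x3) and "t" (3): a world point X has camera coordinates R X + t; the wrist camera has in their place "hand_eye" (4x4, takes a point from camera to tool coordinates, whose origin is the TCP and whose axes are the flange's). Camera axes: x right, y down, z forward; pixel columns grow to the right and rows downward; lengths in m; the calibration is good to about 2 mm. A picture is of the moment at which its call begins: read the wrist's pose just before it. get_calibration takes no time and is no camera call.
- ctrl.finish_job(): hands the job in; it is judged then, once.
The state is a dict: "time_s": time; "joints": joint angles; "qvel": joint speeds; "effort": joint torques, N m; "eef_pos": TCP position; "orientation": TCP orientation; "force": force on the tool from outside, world axes, zero at the start; "torque": the same for the moment, N m; "gripper_width": finger opening in m; "gripper_force": force on a finger pad.
Only numpy, scipy, OpenCV 4.12 (cv2) and the standard library are available. Lean on these libraries where they do the work, as an engineer would, in place of code of your own. Each camera call takes 0.05 s, during which the arm holds its last target. There are 200 camera calls.

### The job

I'm putting the trucks back on the press rollers: first stand the finished roller that is on the bench (a truck on both ends) upright in the empty cell of the wooden roller crate, setting it down rather than dropping it. Then take the roller with only one truck out of the crate, push its bare keyed end down into the loose truck on the bench, turning it until the key slips into the keyway, and push it fully home. Finish while still gripping that roller and pressing it firmly down into its truck, so that I can tighten the grub screw; keep both rollers upright throughout and leave everything else where it is.

Things in the scene. Friction and masses are not known exactly. Their poses are not given: they have to be found in the camera images.
- crate: Light wooden roller crate, fixed, open on top, 254 mm long, 72 wide, 82 high; one row of four 56 x 56 mm cells (pitch 62, dividers 6, long walls 8 mm). Origin: centre of its underside on the bench; z up, y along the row. Three cells are taken, in any arrangement; one is empty. Fingers have room beside a roller in it if the grip closes across the row (along x).
- cell0 (a point): Centre of the floor of the cell at the crate's -y end; axes as the crate's. The floor is a board whose top is 42 mm above the bench, with a 28 mm through hole in the middle of each cell for bare core ends.
- cell1 (a point): Floor centre of the next cell towards +y.
- cell2 (a point): Floor centre of the third cell.
- cell3 (a point): Floor centre of the cell at the +y end.
- roller_done: The finished roller, upright on the bench: black rubber body 38 mm across, 120 long, a plain steel truck on each end; 184 mm tall, 0.55 kg. A truck is a 40 mm wheel 18 thick (outermost) and a 30 mm boss 14 long next to the rubber. Origin: centre of its lower face; z up along the axis. Grip the top wheel, 166 to 184 mm above the origin.
- roller_bare: The roller with one truck only (at its top), in the crate, 0.45 kg; its top is 32 mm lower than roller_spare's. Origin: centre of the lower tip of its bare steel core; z up along the axis, x towards the key. From the origin up: core 14 mm across (lowest 4 mm tapers to 9) to 30 mm, rubber body 38 across to 150, boss 30 across to 164, truck wheel 40 across to 182 mm.
- roller_bare_key (a point): Lower end of the key, on the core's axis 10 mm above the tip. The key is a bar 5 mm wide along one side of the core from here to the shoulder, standing out to 11 mm from the axis, its lower end rounded; the core below is plain. The core's upper end and key, in line with the lower key, show as a darker disc with a bar on one side in the top face of the wheel.
- roller_bare_shoulder (a point): Shoulder (lower end face of the rubber body), on the axis 30 mm above the tip. In the crate it rests on the board, the core hanging through the hole.
- roller_bare_grip (a point): Middle of the top truck wheel, on the axis 173 mm above the tip: the place to grip (40 mm across, 18 mm thick).
- truck: The loose steel truck on the bench, 0.2 kg, not fastened, bore oiled: a 40 mm wheel 18 thick below, a 30 mm boss above. Origin: centre of its underside; z up, x towards the keyway. A 16 mm bore runs right through, with a 7 mm wide keyway on one side open to 12 mm from the axis. The key slips in within about 0.3 rad of the keyway, nudging the truck round; at the start they differ by up to 1.6 rad.
- truck_mouth (a point): Mouth of the bore, on the axis in the top face of the boss, 32 mm above the underside. Key resting on the boss: core tip 10 mm below this point. Fully home (shoulder on the boss): core tip 30 mm below it, 2 mm above the bench.
- roller_spare: A stored finished roller, like roller_done, standing in a cell of the crate. Leave it. Origin: centre of its lower face.
- small_tin: Small closed metal tin, 51 mm across, 54 mm high, standing in a cell of the crate. Leave it. Origin: centre of its underside.
- ink_tin: Closed metal ink tin standing on the bench, 84 mm across, 58 mm high. Leave it. Origin: centre of its underside.
- composing_stick: Steel composing stick (shallow type tray), 200 by 52 by 15 mm, with a little metal type in it up to 19 mm high. Leave it. Origin: centre of its underside; x along its length.
- quoin_key: Dark steel T-handled quoin key lying flat, 80 mm long, bar 52 mm, 12 mm thick. Leave it. Origin: under the middle of the T bar; x along its shank.
- brayer: Hand ink roller with a wooden handle, lying on the bench, 180 mm long, 95 mm wide, 41 mm high. Leave it. Origin on the bench between roll and handle; x towards the roll.
- furniture_bar: Dark wooden spacing bar, 150 by 25 by 16 mm, lying flat. Leave it. Origin: centre of its underside; x along its length.
- ink_knife: Ink knife with a wooden handle, 200 mm long, lying flat. Leave it. x along its length, handle to -x.
Things that resemble listed ones, but are neither listed nor needed, are in the scene too. Leave any blue or turquoise look-alike of the roller_done alone.

How it is judged:
By the outcome, as a careful person would: the job done as asked, in the order asked, and still so for the second after the job is handed in, while the arm keeps its last pose, push and grip.
It also fails if it takes over 64 s, if anything falls off the work surface, if the arm or the gripper's body presses on something with over 40 N, if the wrist force passes 120 N, or if a joint passes its speed limit or range.

## Working session

There is one attempt and no reset: what is moved stays moved. The work goes in short steps, Python scripts to look and compute and a tool call to move; the robot and the scene stay as the last step left them, time stands still between calls to the robot, and variables do not carry over. Pictures are saved under pics/ and viewed, at most 10 in all, crops included, and the job is handed in when it is done.

Besides the shell and the picture viewer there is one more tool, called in YAML: its name, and indented under it one key for each argument. carry_out: Moves the arm, as the interface text tells. Its arguments: {"type":"object","properties":{"commands":{"type":"string"},"squeeze":{"type":"number"}},"required":["commands"]}

```bash
mkdir -p pics; ls; cat > h.py <<'E'
import numpy as np, cv2
from scipy.spatial.transform import Rotation as Ro
from bench import ctrl
def cam(name):
    c=ctrl.get_calibration(name)
    K=np.array(c["camera_matrix"]);k=c["k1"]
    if "R" in c: R=np.array(c["R"]);t=np.array(c["t"])
    else:
        s=ctrl.sense(); H=np.array(c["hand_eye"])
        Rt=Ro.from_euler("xyz",s["orientation"],degrees=True).as_matrix()
        Rw=Rt@H[:3,:3]; p=np.array(s["eef_pos"])+Rt@H[:3,3]
        R=Rw.T;t=-R@p
    return K,k,R,t
def ray(c,uv):
    K,k,R,t=c
    d=(np.array(uv,float)-[K[0,2],K[1,2]])/[K[0,0],K[1,1]]
    u=d.copy()
    for _ in range(20): u=d/(1+k*(u@u))
    return -R.T@t, R.T@np.array([u[0],u[1],1])
def onz(c,uv,z):
    o,d=ray(c,uv); return o+d*(z-o[2])/d[2]
def proj(c,X):
    K,k,R,t=c; p=R@np.array(X,float)+t; u=p[:2]/p[2]; u=u*(1+k*(u@u))
    return u*[K[0,0],K[1,1]]+[K[0,2],K[1,2]]
def two(c1,a,c2,b):
    o,d=ray(c1,a);p,e=ray(c2,b)
    s=np.linalg.lstsq(np.stack([d,-e],1),p-o,rcond=None)[0]
    x,y=o+d*s[0],p+e*s[1]; return (x+y)/2,np.linalg.norm(x-y)
def snap(name,f):
    c=cam(name); im=np.array(ctrl.camera(name)); cv2.imwrite("pics/"+f,im[:,:,::-1]); return c,im
E
python3 - <<'E'
from h import *
print(ctrl.sense())
ims=[]
for n in("scene","side","wrist"):
    c,im=snap(n,n+"0.png"); print(n,c[0].tolist(),c[1],(-c[2].T@c[3]).round(3),c[2].round(3).tolist())
E
```

```text
pics
{'time_s': 0.0, 'joints': array([-2.16718253e+00,  6.67656800e+00,  8.26370290e+01,  1.26920152e-03,
        9.07570295e+01, -2.16499832e+00]), 'qvel': array([ 0.03027641,  0.01753881, -0.03370603, -0.02021894, -0.1078342 ,
        0.0024195 ]), 'effort': array([-3.01628024e-03, -7.32023120e+01, -6.32483125e+01, -3.67824050e-04,
        6.55109907e-03, -4.52531231e-05]), 'eef_pos': array([ 6.74891938e-01, -1.65469044e-05,  3.03119462e-01]), 'orientation': array([-1.79929472e+02, -3.93628507e-03,  8.99978294e+01]), 'force': array([ 0.06443708, -0.60799895,  0.45161707]), 'torque': array([-0.00545655,  0.04081052, -0.05510195]), 'gripper_force': 0.0, 'gripper_width': 0.08520740367431566}
scene [[382.17553597522135, 0.0, 315.43303045858534], [0.0, 382.17553597522135, 197.75434441610594], [0.0, 0.0, 1.0]] -0.010267830504068398 [ 1.044 -0.018  0.811] [[-0.045, 0.999, -0.001], [0.825, 0.036, -0.564], [-0.563, -0.026, -0.826]]
side [[408.3846029262963, 0.0, 322.9745361608976], [0.0, 408.3846029262963, 200.11866422478596], [0.0, 0.0, 1.0]] -0.08988215787249998 [0.172 0.596 0.888] [[-0.836, -0.548, 0.018], [-0.396, 0.581, -0.711], [0.38, -0.602, -0.703]]
wrist [[278.09014635084253, 0.0, 312.6231938157604], [0.0, 278.09014635084253, 199.31758785606087], [0.0, 0.0, 1.0]] -0.050415690370344414 [0.675 0.079 0.373] [[1.0, 0.0, -0.002], [0.001, -0.953, 0.304], [-0.002, -0.304, -0.953]]
```

View pics/scene0.png

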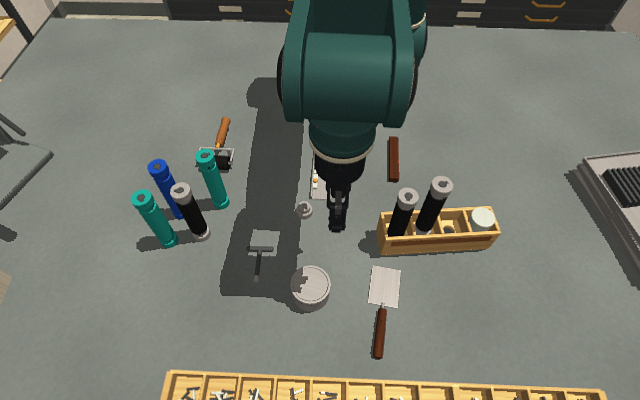

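View pics/side0.png

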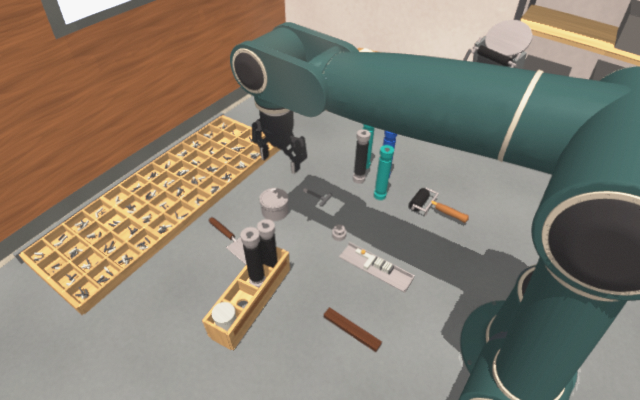

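```bash
python3 - <<'E'
from h import *
s=cam("scene");d=cam("side")
S=cv2.imread("pics/scene0.png");D=cv2.imread("pics/side0.png");W=cv2.imread("pics/wrist0.png")
def crop(I,x,y,w,h,W,H): return cv2.resize(I[y:y+h,x:x+w],(W,H),interpolation=cv2.INTER_CUBIC)
o=np.vstack([np.hstack([crop(S,120,140,120,120,380,300)[:, :380],crop(S,370,170,140,90,420,300)]),
 np.hstack([crop(D,340,115,80,100,260,300),crop(D,195,210,110,150,220,300),crop(S,290,190,40,40,320,300)])])
cv2.imwrite("pics/comp.png",o)
def P(n,a,b): x,e=two(s,a,d,b); print(n,x.round(3),round(e,4))
P("done",(182,189),(363,134)); P("c1",(441,185),(250,235)); P("c1b",(441,185),(266,228));P("c0",(408,197),(266,228));P("c0b",(408,197),(250,235)); P("truck",(305,208),(339,230))
P("tin",(482,217),(223,314))
for z in(.184,):
  for p in((143,198),(158,167),(206,156),(182,189)): print(p,onz(s,p,z).round(3))
E
```

```text
done [ 0.607 -0.308  0.183] 0.0026
c1 [0.602 0.202 0.221] 0.001
c1b [0.593 0.187 0.226] 0.036
c0 [0.608 0.145 0.187] 0.0002
c0b [0.618 0.162 0.183] 0.0395
truck [ 0.537 -0.068  0.022] 0.0023
tin [0.588 0.33  0.09 ] 0.0028
(143, 198) [ 0.632 -0.381  0.184]
(158, 167) [ 0.552 -0.373  0.184]
(206, 156) [ 0.518 -0.278  0.184]
(182, 189) [ 0.607 -0.309  0.184]
```

View pics/comp.png

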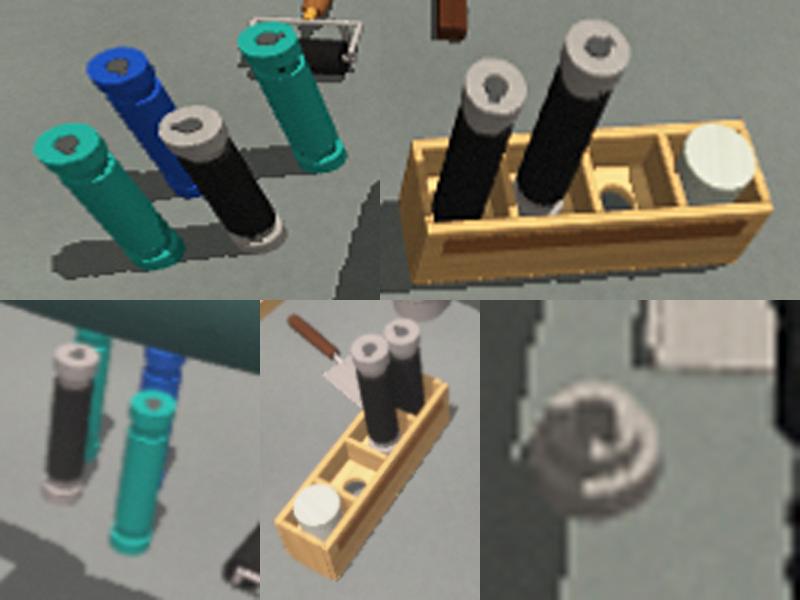

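View pics/wrist0.png

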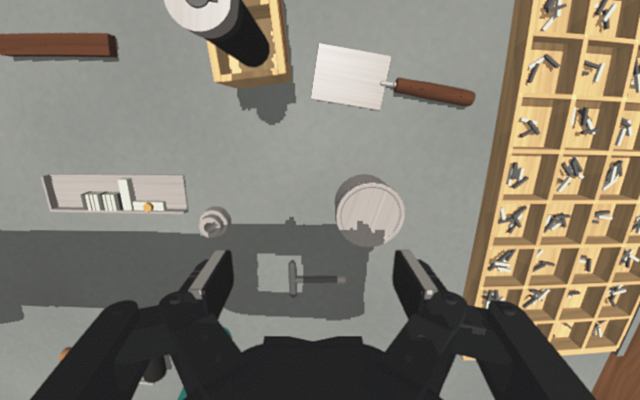

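Candidates for the finished roller (scene view): the black one with steel trucks at (182,189); teal (143,198), blue (158,167) and teal (206,156) are decoys. The composite crop confirms the black one is roller_done. In the crate, the low one-truck roller is in cell0 at (408,197), the spare in cell1 at (441,185), cell2 is empty with its hole at (455,229), and the tin is in cell3. The loose truck is at (305,208). In the wrist view, the truck is at (213,222).

Next I go for a close look at the truck on the way.

carry_out:
  commands: "8.5 -1.25 -1.7 1 0 0 0;8.5 -1.25 -1.7 1 0 0 0;8.5 -1.25 -1.7 1 0 0 0;8.5 -1.25 -1.7 1 0 0 0;8.5 -1.25 -1.7 1 0 0 0;8.5 -1.25 -1.7 1 0 0 0;8.5 -1.25 -1.7 1 0 0 0;8.5 -1.25 -1.7 1 0 0 0;8.5 0 0 0 0 0 0;8.5 0 0 0 0 0 0"

```text
time_s: 0.98
eef_pos: [0.5384, -0.1004, 0.2236]
orientation: [-180.0, -0.0, 89.9]
force: [0.3, 0.6, -0.0]
gripper_width: 0.0848
gripper_force: 0.0
```

```bash
python3 - <<'E'
from h import *
c,im=snap("wrist","w1.png"); s=ctrl.sense(); print(s["eef_pos"],s["orientation"])
c2,i2=snap("scene","s1.png")
u=proj(c,[.537,-.068,.03]); print(u)
x,y=u.astype(int); a=cv2.resize(im[max(0,y-45):y+45,max(0,x-50):x+50],None,fx=6,fy=6,interpolation=cv2.INTER_CUBIC)[:,:,::-1]
cv2.imwrite("pics/w1c.png",a); print(max(0,x-50),max(0,y-45))
E
```

```text
[ 0.53908745 -0.10007524  0.22414936] [ 1.79978649e+02 -2.54198863e-03  8.99654586e+01]
[311.5263216  161.98528306]
261 116
```

View pics/w1c.png

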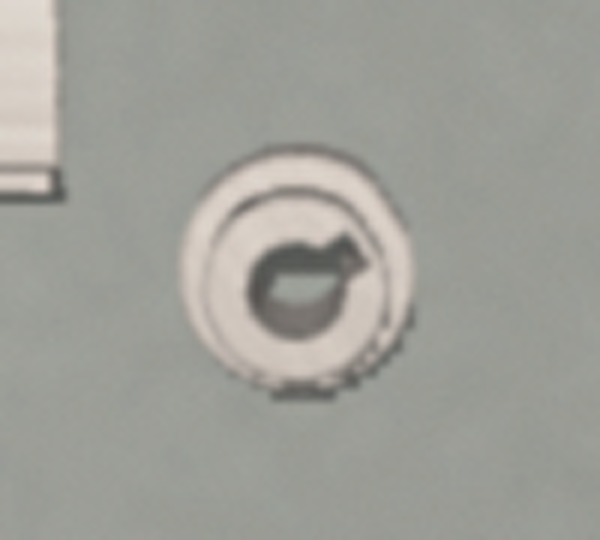

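The crop shows the truck: bore centre at crop (298,289), wrist pixel (310.7,164.2); keyway tip at crop (352,252), pixel (319.7,158).

```bash
python3 - <<'E'
from h import *
c=cam("wrist"); f=lambda a,b,z:onz(c,(261+a/6-.4,116+b/6-.4),z)
b=f(297,288,.032);k=f(352,252,.032);w=f(297,268,.018)
print(b,k,w,np.degrees(np.arctan2(*(k-b)[[1,0]])))
# done roller in the scene picture: refine top centre by fit of grey wheel top
s=cam("scene");print(onz(s,(182.5,189),.184), f(297,286,.032))
print(proj(c,[.607,-.308,.184]))
E
```

```text
[ 0.53687023 -0.0687962   0.032     ] [ 0.54553824 -0.0630733   0.032     ] [ 0.53675226 -0.06799452  0.018     ] 33.43405240932884
[ 0.60655306 -0.30771129  0.184     ] [ 0.53687103 -0.06847651  0.032     ]
[402.45428665 517.84977315]
```

carry_out:
  commands: "8.5 0 0 -2.4 0 0 0;8.5 0 0 -2.4 0 0 0;8.5 0 0 -2.4 0 0 0;8.5 0 0 -2.4 0 0 0;8.5 -2.6 0.85 0 0 0 0;8.5 -2.6 0.85 0 0 0 0;8.5 -2.6 0.85 0 0 0 0;8.5 -2.6 0.85 0 0 0 0;8.5 -2.6 0.85 0 0 0 0;8.5 -2.6 0.85 0 0 0 0;8.5 -2.6 0.85 0 0 0 0;8.5 -2.6 0.85 0 0 0 0;8.5 0 0 0 0 0 0;8.5 0 0 0 0 0 0"

```text
time_s: 2.25
eef_pos: [0.6078, -0.3086, 0.3193]
orientation: [-180.0, -0.0, 90.0]
force: [-0.7, 0.5, -0.5]
gripper_width: 0.0847
gripper_force: 0.0
```

```bash
python3 - <<'E'
from h import *
c,im=snap("wrist","w2.png"); s=ctrl.sense(); print(s["eef_pos"],s["orientation"])
p=proj(c,[.607,-.308,.184]);print(p)
hsv=cv2.cvtColor(im,cv2.COLOR_RGB2HSV)
m=((hsv[...,1]<40)&(hsv[...,2]>185)).astype(np.uint8)
n,l,st,ce=cv2.connectedComponentsWithStats(m)
for i in range(1,n):
    if st[i,4]>300: 
        cs,_=cv2.findContours((l==i).astype(np.uint8),0,2)
        (cx,cy),r=cv2.minEnclosingCircle(max(cs,key=len)); print(st[i],(cx,cy),r,onz(c,(cx,cy),.184),r*2*0.2/278)
for q in((.632,-.381),(.552,-.373),(.518,-.278)): print(proj(c,[*q,.184]))
E
```

```text
[ 0.60762083 -0.30778635  0.31963357] [-1.79980933e+02 -2.51325929e-02  9.00034984e+01]
[312.03061833 215.12733249]
[291 196  48  38 865] (313.813720703125, 217.43226623535156) 24.322298049926758 [ 0.60840464 -0.3099444   0.184     ] 0.03499611230205289
[340.81195992 293.38561131]
[248.50396108 285.36992867]
[195.15446697 178.13383343]
```

View pics/w2.png

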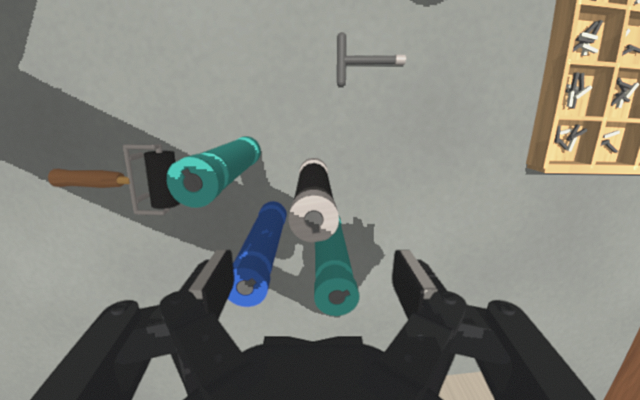

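Wrist view: the steel top of roller_done is centred at (314,217), between the fingers. Decoys sit at (192,182), (246,288) and (338,297), clear of the finger lines. Descending to grip.

carry_out:
  commands: "8.5 -0.15 0.05 1.9 0 0 0;8.5 0 0 1.9 0 0 0;8.5 0 0 1.9 0 0 0;8.5 0 0 1.9 0 0 0;8.5 0 0 1.9 0 0 0;8.5 0 0 0 0 0 0;3.5 0 0 0 0 0 0;3.5 0 0 0 0 0 0;3.5 0 0 0 0 0 0;3.5 0 0 0 0 0 0;3.5 0 0 0 0 0 0;3.5 0 0 0 0 0 0;3.5 0 0 0 0 0 0;3.5 0 0 0 0 0 0"
  squeeze: 70

```text
time_s: 3.47
eef_pos: [0.6079, -0.3096, 0.2268]
orientation: [179.9, 0.1, 90.0]
force: [0.0, 0.9, 6.1]
gripper_width: 0.0382
gripper_force: 69.7
```

carry_out:
  commands: "3.5 0 0 -1 0 0 0;3.5 0 0 -2 0 0 0;3.5 0 0 -2.5 0 0 0;3.5 0 0 -2.5 0 0 0;3.5 0 0 -2.5 0 0 0;3.5 0 0 -2.5 0 0 0;3.5 0 0 -2.5 0 0 0;3.5 0 0 -2.5 0 0 0;3.5 0 0 -2.5 0 0 0;3.5 0 0 -2.5 0 0 0;3.5 0 0 -2 0 0 0;3.5 0 0 0 0 0 0;3.5 0 0 0 0 0 0"

```text
time_s: 4.55
eef_pos: [0.6074, -0.3095, 0.4756]
orientation: [179.9, 0.0, 90.0]
force: [0.2, 0.2, -5.5]
gripper_width: 0.0387
gripper_force: 71.4
```

```bash
python3 - <<'E'
from h import *
s=cam("scene");d=cam("side")
S=cv2.imread("pics/s1.png");D=cv2.imread("pics/side0.png")
# truck & crate: fit rim of crate by its corners, in scene picture
for I,n in((S,"scene"),(D,"side")):
    h=cv2.cvtColor(I,cv2.COLOR_BGR2HSV); m=cv2.inRange(h,(12,70,90),(28,255,255))
    m=cv2.morphologyEx(m,cv2.MORPH_CLOSE,np.ones((9,9)))
    k,l,st,ce=cv2.connectedComponentsWithStats(m)
    for i in range(1,k):
        if st[i,4]>800:
            cs,_=cv2.findContours((l==i).astype(np.uint8),0,2); q=cv2.approxPolyDP(cs[0],5,True)[:,0]
            print(n,st[i],q.tolist()if len(q)<14 else len(q))
# predicted crate outline for current estimate
yaw=np.radians(6.2);ey=np.array([-np.sin(yaw),np.cos(yaw)]);ex=np.array([ey[1],-ey[0]])
cc=np.array([.608,.145])+93*.001*ey;print("centre",cc)
for sx,sy in((1,-1),(1,1),(-1,1),(-1,-1)):
    p=cc+ex*.036*sx+ey*.127*sy; print(sx,sy,proj(s,[*p,.082]).round(1),proj(s,[*p,0]).round(1),proj(d,[*p,.082]).round(1))
E
```

```text
scene [ 376  206  125   49 3645] 14
scene [ 160  369  447   31 9085] [[160, 397], [606, 399], [604, 391], [176, 369], [166, 372]]
side [    0     0   286   242 38253] [[0, 241], [240, 86], [230, 68], [232, 48], [284, 22], [284, 0], [144, 0], [67, 36], [53, 34], [42, 0], [0, 0]]
side [ 520    5  120   61 3095] [[520, 18], [534, 35], [639, 65], [639, 54], [615, 47], [615, 26], [536, 5]]
side [   19   115   261   200 19393] [[279, 149], [262, 131], [252, 136], [251, 127], [221, 115], [19, 256], [82, 314]]
side [ 202  247   88  103 3187] [[287, 251], [276, 247], [277, 262], [263, 265], [261, 285], [249, 283], [245, 265], [202, 319], [213, 340], [235, 347], [289, 270]]
centre [0.59795606 0.23745604]
1 -1 [386. 239.] [380.6 255.7] [264.8 241.4]
1 1 [501.4 232.3] [487.4 249.3] [201.8 320.8]
-1 1 [490.8 204.8] [478.2 223. ] [228.7 335.4]
-1 -1 [380.7 210.8] [375.9 228.8] [289.2 251.9]
```

carry_out:
  commands: "3.5 1.5 0 0 0 0 0;3.5 2.5 0 0 0 0 0;3.5 3 0 0 0 0 0;3.5 3 0 0 0 0 0;3.5 3 0 0 0 0 0;3.5 3 0 0 0 0 0;3.5 3.5 0 0 0 0 0;3.5 3.5 -0.3 0 0 0 0;3.5 3.5 -0.3 0 0 0 0;3.5 3.5 -0.3 0 0 0 0;3.5 3.5 -0.3 0 0 0 0;3.5 3.5 0 0 0 0 0;3.5 3.5 0 0 0 0 0;3.5 3.5 0 0 0 0 0;3.5 3.5 0 0 0 0 0;3.5 3 0 0 0 0 0;3.5 3 0 0 0 0 0;3.5 2.5 0 0 0 0 0;3.5 1.7 0 0 0 0 -0.054;3.5 0 0 0 0 0 -0.054"

```text
time_s: 6.22
eef_pos: [0.5948, 0.2709, 0.4719]
orientation: [-179.8, -0.0, 96.5]
force: [0.3, -0.2, -5.3]
gripper_width: 0.0379
gripper_force: 71.4
```

```bash
python3 - <<'E'
from h import *
s=ctrl.sense(); print(s["eef_pos"],s["orientation"],s["joints"].round(0))
R=Ro.from_euler("xyz",s["orientation"],degrees=True).as_matrix()
print(R.T@(np.array([.5946,.2683,.2268+.042])-s["eef_pos"])*100)
c,im=snap("wrist","w3.png"); c2,i2=snap("scene","s3.png"); c3,i3=snap("side","d3.png")
o=np.vstack([im[:,:,::-1][:300],np.hstack([cv2.resize(i[y:y+120,x:x+130],(320,295))for i,x,y in((i2,370,140),(i3,180,220))])[:,:,::-1]])
cv2.imwrite("pics/o3.png",o)
for n,x in(("b",.143),("s",.2)):pass
E
```

```text
[0.5948171  0.27094196 0.4719341 ] [-1.79789601e+02 -1.17555458e-03  9.64917214e+01] [ 22.   4.  70.   0. 106.  16.]
[-0.26046456  0.0231533  20.31345657]
```

View pics/o3.png

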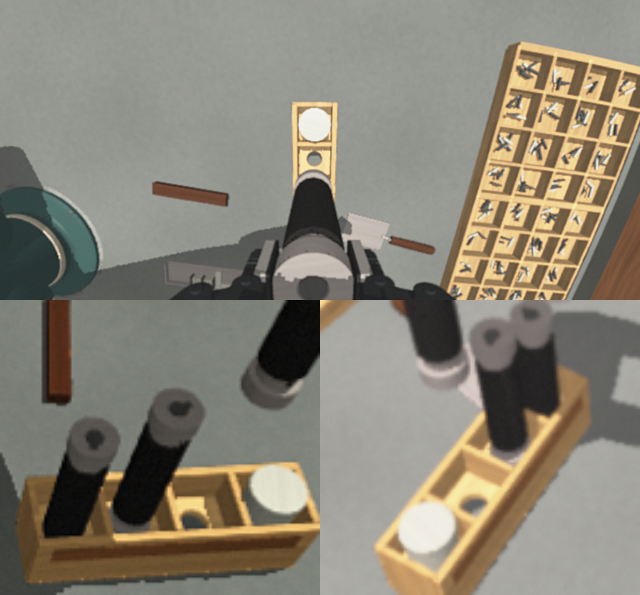

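Wrist view: the crate is square to the tool, with the empty cell's hole at (314,158) and the tin at (314,125). I'll check the target with those.

```bash
python3 - <<'E'
from h import *
c=cam("wrist");s=cam("scene");d=cam("side")
st=ctrl.sense();R=Ro.from_euler("xyz",st["orientation"],degrees=True).as_matrix()
print(onz(c,(314,158),.042),onz(c,(314,125),.096))
# hole in scene/side from crops
print(onz(s,(370+193*130/320,140+(519-300)*120/295),.042),onz(d,(180+(474-320)*130/320,220+(507-300)*120/295),.042))
# bottom wheel centre of held roller vs TCP, by scene/side crops (ellipse centre of bottom face hidden): predicted bottom
b=st["eef_pos"]+R@[0,0,.2268]
print(b,[((proj(k,b)-o)*[320/130,295/120]).round(0) for k,o in((s,[370,140]),(d,[180,220]))], proj(c,b))
E
```

```text
[0.59661082 0.26546145 0.042     ] [0.58993741 0.32556819 0.096     ]
[0.59343822 0.26808661 0.042     ] [0.59388177 0.27010875 0.042     ]
[0.59468125 0.26768189 0.2462965 ] [array([270.,  87.]), array([124.,  72.])] [312.81118347 185.91380607]
```

carry_out:
  commands: "3.5 -0.25 0 0.5 0 0 0;3.5 0 0 1.5 0 0 0;3.5 0 0 2 0 0 0;3.5 0 0 2 0 0 0;3.5 0 0 2 0 0 0;3.5 0 0 2 0 0 0;3.5 0 0 2 0 0 0;3.5 0 0 2 0 0 0;3.5 0 0 2 0 0 0;3.5 0 0 1.5 0 0 0;3.5 0 0 0.8 0 0 0;3.5 0 0 0.4 0 0 0;3.5 0 0 0 0 0 0"

```text
time_s: 7.45
eef_pos: [0.5957, 0.2647, 0.2875]
orientation: [-180.0, 0.0, 96.1]
force: [-0.4, -0.3, -4.8]
gripper_width: 0.0379
gripper_force: 71.3
```

carry_out:
  commands: "3.5 0.3 -0.05 0.4 0 0 0;3.5 0 0 0.4 0 0 0;3.5 0 0 0.4 0 0 0;3.5 0 0 0.2 0 0 0;3.5 0 0 0.1 0 0 0;3.5 0 0 0.1 0 0 0;3.5 0 0 0.1 0 0 0;3.5 0 0 0 0 0 0"

```text
time_s: 8.12
eef_pos: [0.595, 0.2679, 0.2708]
orientation: [-180.0, 0.0, 96.2]
force: [0.3, 0.3, -5.9]
gripper_width: 0.0382
gripper_force: 71.3
```

carry_out:
  commands: "3.5 0 0 0.05 0 0 0;3.5 0 0 0.05 0 0 0;3.5 0 0 0.05 0 0 0;3.5 0 0 0.05 0 0 0;3.5 0 0 0 0 0 0"

```text
time_s: 8.53
eef_pos: [0.595, 0.268, 0.2689]
orientation: [180.0, -0.0, 96.2]
force: [-0.5, 0.4, -4.7]
gripper_width: 0.0378
gripper_force: 71.7
```

carry_out:
  commands: "3.5 0 0 0.05 0 0 0;3.5 0 0 0.05 0 0 0;3.5 0 0 0.05 0 0 0;3.5 0 0 0 0 0 0"

```text
time_s: 8.87
eef_pos: [0.5951, 0.268, 0.2688]
orientation: [179.9, -0.0, 96.2]
force: [-2.4, 0.2, 6.4]
gripper_width: 0.038
gripper_force: 72.6
```

carry_out:
  commands: "4.5 0 0 0 0 0 0;5.5 0 0 0 0 0 0;7 0 0 0 0 0 0;8.5 0 0 0 0 0 0;8.5 0 0 0 0 0 0;8.5 0 0 -0.5 0 0 0;8.5 0 0 -1 0 0 0;8.5 0 0 -2 0 0 0;8.5 0 0 -2.5 0 0 0;8.5 0 0 -2.5 0 0 0;8.5 -2 0 -1.5 0 0 0;8.5 -3 0 0 0 0 0;8.5 -3 0 0 0 0 0;8.5 -3 0 0 0 0 0;8.5 -2.4 0 0 0 0 0;8.5 0 0 0 0 0 0;8.5 0 0 0 0 0 0"

```text
time_s: 10.28
eef_pos: [0.6095, 0.1337, 0.3685]
orientation: [179.9, -0.0, 96.1]
force: [-0.4, 0.9, -0.3]
gripper_width: 0.0848
gripper_force: 0.0
```

```bash
python3 - <<'E'
from h import *
s=ctrl.sense(); print(s["eef_pos"],s["orientation"],s["joints"].round(0))
c,im=snap("wrist","w4.png"); c2,i2=snap("scene","s4.png"); c3,i3=snap("side","d4.png")
u=proj(c,[.608,.145,.194]);x,y=u.astype(int);print(u,x-50,y-50)
a=cv2.resize(im[y-50:y+50,x-50:x+50],(500,500),interpolation=cv2.INTER_CUBIC)
b=cv2.resize(i2[150:270,370:510],(300,250));e=cv2.resize(i3[200:350,190:310],(300,250))
cv2.imwrite("pics/o4.png",np.hstack([a,np.vstack([b,e])])[:,:,::-1])
E
```

```text
[0.60950798 0.13367657 0.36853506] [ 1.79938154e+02 -8.17448043e-03  9.60802297e+01] [10. -0. 84.  0. 96.  4.]
[312.2857682  188.59341849] 262 138
```

View pics/o4.png

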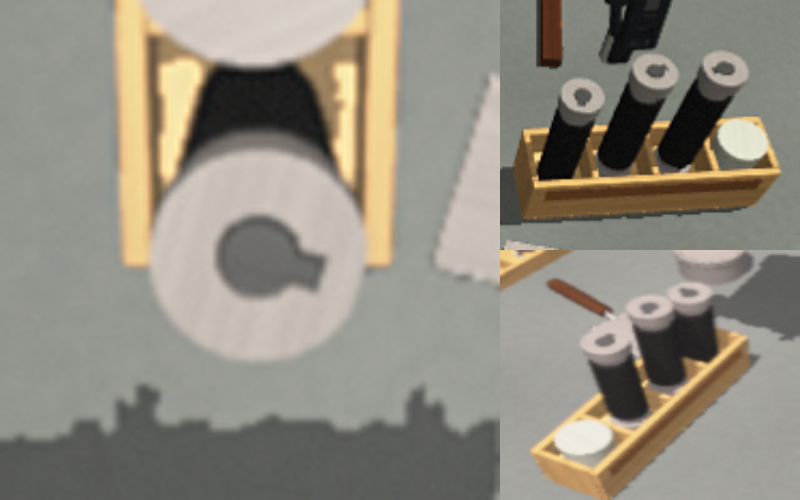

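The done roller stands upright in cell2. The bare roller's top is centred at crop (258,255), wrist pixel (313.2,188.6); its key points to crop (316,272).

```bash
python3 - <<'E'
from h import *
c=cam("wrist");st=ctrl.sense();f=lambda a,b:onz(c,(262+a/5-.4,138+b/5-.4),.194)
b=f(258,255);k=f(318,272);print(b,np.degrees(np.arctan2(*(k-b)[[1,0]])))
s=cam("scene");print(onz(s,(370+(581-500)*140/300,150+100*120/250),.194))
R=Ro.from_euler("xyz",st["orientation"],degrees=True).as_matrix()
b[2]=.185+.051; print(R.T@(b-st["eef_pos"])*100)
E
```

```text
[0.60846805 0.14700134 0.194     ] -10.126999144470094
[0.61564074 0.14256986 0.194     ]
[ 1.15741648  0.0362418  13.18995534]
```

carry_out:
  commands: "8.5 0.5 0 1 0 0 0;8.5 0.5 0.03 2 0 0 0;8.5 0 0 2 0 0 0;8.5 0 0 2 0 0 0;8.5 0 0 2 0 0 0;8.5 0 0 2 0 0 0;8.5 0 0 1.3 0 0 0;8.5 0 0 0.6 0 0 0;8.5 0 0 0 0 0 0;3.5 0 0 0 0 0 0;3.5 0 0 0 0 0 0;3.5 0 0 0 0 0 0;3.5 0 0 0 0 0 0;3.5 0 0 0 0 0 0;3.5 0 0 0 0 0 0;3.5 0 0 0 0 0 0;3.5 0 0 0 0 0 0"
  squeeze: 100

```text
time_s: 11.85
eef_pos: [0.609, 0.1447, 0.2399]
orientation: [179.9, -0.0, 96.2]
force: [-0.5, 0.1, 6.2]
gripper_width: 0.037
gripper_force: 99.5
```

carry_out:
  commands: "3.5 0 0 -0.5 0 0 0;3.5 0 0 -1 0 0 0;3.5 0 0 -2 0 0 0;3.5 0 0 -2.5 0 0 0;3.5 0 0 -2.5 0 0 0;3.5 0 0 -2.5 0 0 0;3.5 0 0 -2 0 0 0;3.5 0 0 -1 0 0 0;3.5 0 0 0 0 0 0"

```text
time_s: 12.6
eef_pos: [0.6088, 0.1447, 0.3813]
orientation: [179.8, -0.0, 96.2]
force: [0.0, 0.1, -3.6]
gripper_width: 0.0375
gripper_force: 101.0
```

```bash
python3 - <<'E'
from h import *
st=ctrl.sense();print(st["eef_pos"],st["orientation"],st["gripper_width"],st["force"])
R=Ro.from_euler("xyz",st["orientation"],degrees=True).as_matrix()
print(R.T@(np.array([.537,-.0685,st["eef_pos"][2]])-st["eef_pos"])*100)
E
```

```text
[0.60876322 0.14471124 0.3812634 ] [ 1.79800593e+02 -1.53669541e-02  9.61861303e+01] 0.03745625400100119 [ 0.0093993   0.12793368 -3.57837328]
[-20.42366042  -9.4319956   -0.03830411]
```

carry_out:
  commands: "3.5 -1 -0.5 0 0 0 0;3.5 -2 -0.9 0 0 0 0;3.5 -2.5 -1.2 0 0 0 0;3.5 -2.5 -1.2 0 0 0 0;3.5 -2.5 -1.2 0 0 0 0;3.5 -2.5 -1.2 0 0 0 0;3.5 -2.5 -1.2 0 0 0 0;3.5 -2.5 -1.2 0 0 0 0;3.5 -1.5 -0.5 0 0 0 0;3.5 -0.9 -0.3 0 0 0 0;3.5 0 0 0 0 0 -0.1;3.5 0 0 0 0 0 -0.1;3.5 0 0 0 0 0 -0.1;3.5 0 0 0 0 0 -0.1;3.5 0 0 0 0 0 -0.1;3.5 0 0 0 0 0 -0.1;3.5 0 0 0 0 0 -0.1;3.5 0 0 0 0 0 -0.06;3.5 0 0 0 0 0 0;3.5 0 0 0 0 0 0"

```text
time_s: 14.27
eef_pos: [0.5371, -0.0681, 0.3774]
orientation: [-180.0, -0.1, 139.6]
force: [-0.2, -0.2, -4.9]
gripper_width: 0.0375
gripper_force: 101.2
```

```bash
python3 - <<'E'
from h import *
st=ctrl.sense();print(st["eef_pos"],st["orientation"],st["joints"].round(0))
R=Ro.from_euler("xyz",st["orientation"],degrees=True).as_matrix()
print(R.T@(np.array([.537,-.0685,st["eef_pos"][2]])-st["eef_pos"])*100)
c,im=snap("wrist","w5.png"); c2,i2=snap("scene","s5.png"); c3,i3=snap("side","d5.png")
tip=st["eef_pos"]+R@[0,0,.228]
for n,k in(("w",c),("s",c2),("d",c3)): print(n,proj(k,tip).round(1),proj(k,[.537,-.0685,.032]).round(1))
def cr(i,k,z):
    x,y=proj(k,(.537,-.0685,z)).astype(int); x=max(x,50);y=max(y,60); print(x-50,y-60); return cv2.resize(i[y-60:y+60,x-50:x+50],(400,480),interpolation=cv2.INTER_CUBIC)
cv2.imwrite("pics/o5.png",np.hstack([cr(i2,c2,.1),cr(i3,c3,.1)])[:,:,::-1])
E
```

```text
[ 0.53710242 -0.06811011  0.37742213] [-1.79963573e+02 -6.86899709e-02  1.39619462e+02] [-10. -11.  93.   0.  98. -60.]
[-1.74573396e-02 -3.63354586e-02  2.17202866e-06]
w [312.  185.5] [312.1 166. ]
s [303.4 176.2] [304.5 205.7]
d [340.7 198. ] [338.7 227.9]
253 129
289 151
```

View pics/o5.png

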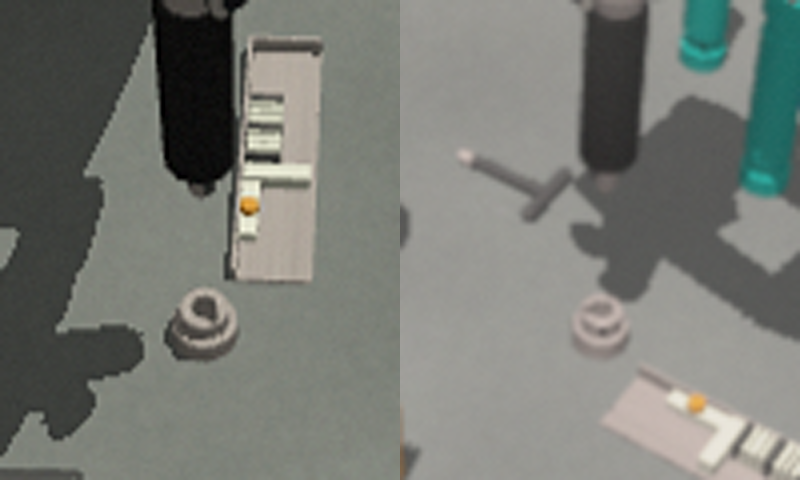

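Both views show the core tip (scene (303.2,176.5), side (340.7,197.5)) matching the prediction, and the bore at scene (304.2,205.5), side (339.5,228.5). Lowering.

carry_out:
  commands: "3.5 0 0 0.5 0 0 0;3.5 0 0 1.5 0 0 0;3.5 0 0 2 0 0 0;3.5 0 0 2 0 0 0;3.5 0 0 2 0 0 0;3.5 0 0 1.5 0 0 0;3.5 0 0 1 0 0 0;3.5 0 0 0.4 0 0 0;3.5 0 0 0.3 0 0 0;3.5 0 0 0.3 0 0 0;3.5 0 0 0.2 0 0 0;3.5 0 0 0.2 0 0 0;3.5 0 0 0.2 0 0 0;3.5 0 0 0 0 0 0"

```text
time_s: 15.58
eef_pos: [0.5371, -0.0683, 0.2573]
orientation: [-180.0, 0.0, 139.7]
force: [-0.1, 0.2, -4.6]
gripper_width: 0.0373
gripper_force: 101.2
```

carry_out:
  commands: "3.5 0 0 0.15 0 0 0;3.5 0 0 0.15 0 0 0;3.5 0 0 0.15 0 0 0;3.5 0 0 0.15 0 0 0;3.5 0 0 0.1 0 0 0;3.5 0 0 0.1 0 0 0;3.5 0 0 0 0 0 0"

```text
time_s: 16.17
eef_pos: [0.5371, -0.0683, 0.2491]
orientation: [-180.0, -0.0, 139.7]
force: [-0.7, -1.0, -4.4]
gripper_width: 0.0376
gripper_force: 101.4
```

carry_out:
  commands: "3.5 0 0 0.1 0 0 0;3.5 0 0 0.1 0 0 0;3.5 0 0 0.1 0 0 0;3.5 0 0 0 0 0 0"

```text
time_s: 16.5
eef_pos: [0.5371, -0.0682, 0.2462]
orientation: [-180.0, -0.0, 139.7]
force: [-1.0, -1.3, -4.1]
gripper_width: 0.0376
gripper_force: 101.4
```

carry_out:
  commands: "3.5 0 0 0.15 0 0 0;3.5 0 0 0.15 0 0 0;3.5 0 0 0.15 0 0 0;3.5 0 0 0.15 0 0 0;3.5 0 0 0.15 0 0 0;3.5 0 0 0.15 0 0 0;3.5 0 0 0.15 0 0 0;3.5 0 0 0.15 0 0 0;3.5 0 0 0 0 0 0"

```text
time_s: 17.25
eef_pos: [0.5371, -0.0682, 0.234]
orientation: [-180.0, -0.0, 139.7]
force: [-0.4, -0.0, -4.7]
gripper_width: 0.0375
gripper_force: 101.4
```

Key is in, 26 mm deep; 4 mm left.

carry_out:
  commands: "3.5 0 0 0.1 0 0 0;3.5 0 0 0.1 0 0 0;3.5 0 0 0.1 0 0 0;3.5 0 0 0.05 0 0 0;3.5 0 0 0.05 0 0 0;3.5 0 0 0.05 0 0 0;3.5 0 0 0 0 0 0"

```text
time_s: 17.83
eef_pos: [0.5372, -0.0682, 0.23]
orientation: [180.0, 0.0, 139.7]
force: [-0.6, -0.4, -3.4]
gripper_width: 0.0374
gripper_force: 101.5
```

carry_out:
  commands: "3.5 0 0 0.05 0 0 0;3.5 0 0 0.05 0 0 0;3.5 0 0 0.05 0 0 0;3.5 0 0 0 0 0 0"
  squeeze: 120

```text
time_s: 18.17
eef_pos: [0.5376, -0.0684, 0.2299]
orientation: [180.0, 0.1, 139.7]
force: [-3.9, -2.3, 9.5]
gripper_width: 0.0372
gripper_force: 109.4
```

carry_out:
  commands: "3.5 0 0 0.05 0 0 0;3.5 0 0 0.05 0 0 0;3.5 0 0 0 0 0 0;3.5 0 0 0 0 0 0"

```text
time_s: 18.5
eef_pos: [0.5378, -0.0685, 0.2299]
orientation: [179.9, 0.2, 139.7]
force: [-4.8, -2.4, 16.0]
gripper_width: 0.0369
gripper_force: 110.2
```

carry_out:
  commands: "3.5 0 0 0.05 0 0 0;3.5 0 0 0.05 0 0 0;3.5 0 0 0.05 0 0 0;3.5 0 0 0 0 0 0;3.5 0 0 0 0 0 0"

```text
time_s: 18.92
eef_pos: [0.5381, -0.0687, 0.2298]
orientation: [179.9, 0.3, 139.7]
force: [-4.5, -2.4, 25.6]
gripper_width: 0.0368
gripper_force: 111.3
```

```bash
python3 - <<'E'
from h import *
c2,i2=snap("scene","s6.png"); c3,i3=snap("side","d6.png")
st=ctrl.sense();print(st["eef_pos"],st["orientation"],st["force"],st["gripper_width"])
cv2.imwrite("pics/o6.png",np.hstack([cv2.resize(i2[130:250,250:370],(400,400)),cv2.resize(i3[130:250,280:400],(400,400))])[:,:,::-1])
E
```

```text
[ 0.53813323 -0.06868621  0.22978533] [179.87457054   0.29706642 139.72526638] [-5.87829454 -1.36866836 28.11986538] 0.03724379097269849
```

View pics/o6.png

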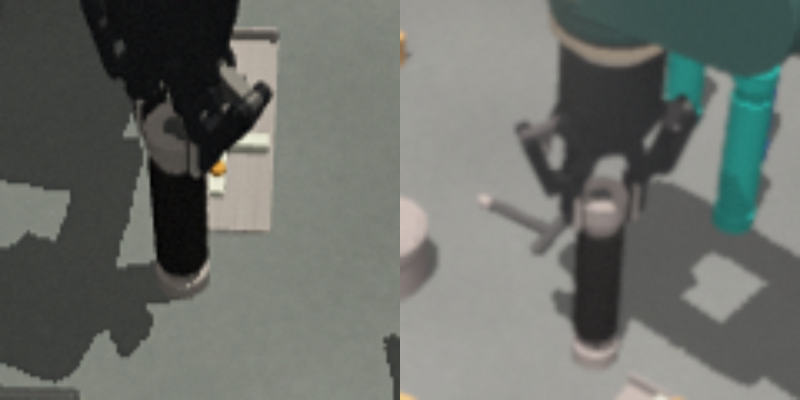

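The roller stands upright on its truck, with the rubber meeting the boss at the bottom (crop (182,280) and (597,345)). It's held with about 28–30 N of downward push, so I'm handing in.

```bash
python3 -c "
from bench import ctrl
print(ctrl.finish_job())"
```

```text
the job is handed in; nothing more can be done
None
```

The finished roller stands upright in the crate's empty cell, and the bare roller is keyed fully home in its truck, still gripped and pressed down with about 28 N; I handed the job in at about 19 s of the 64 s allowed.

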